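# Sort four mixed-up remade lenses into their job trays

### The job

The four freshly edged lenses came back in the wrong job trays: move each one to the tray whose frame has rims of the same shape, so that it lies flat in the middle of that tray's lens well with its white block up. The light blue lens pad is free as a spare spot while you swap them; never put a lens on the bare bench, let two lenses touch, or drop one.

Things in the scene. Friction and masses are not known exactly. Their poses are not given: they have to be found in the camera images.
- lens_round: loose dark brown lens, round, 44 mm across, 5 mm thick, about 30 g, starts flat in the well of a wrong tray. White block on its middle: foot 25 mm across to 8 mm, then round barrel 20 mm across from 8 to 23 mm above the underside, gripped from above. Origin: centre of underside, under the barrel's axis; z up the barrel, x up the lens, y across it
- lens_narrow: loose dark brown lens, a narrow rectangle 56 (y) x 28 (x) mm, 5 mm thick, about 30 g, starts flat in the well of a wrong tray. White block on its middle: foot 25 mm across to 8 mm, then round barrel 20 mm across from 8 to 23 mm above the underside, gripped from above. Origin: centre of underside, under the barrel's axis; z up the barrel, x up the lens, y across it
- lens_square: loose dark brown lens, a large rounded square 52 (y) x 48 (x) mm, 5 mm thick, about 30 g, starts flat in the well of a wrong tray. White block on its middle: foot 25 mm across to 8 mm, then round barrel 20 mm across from 8 to 23 mm above the underside, gripped from above. Origin: centre of underside, under the barrel's axis; z up the barrel, x up the lens, y across it
- lens_halfmoon: loose dark brown lens, a half-moon 56 (y) x 36 (x) mm, straight edge at +x, 5 mm thick, about 30 g, starts flat in the well of a wrong tray. White block on its middle: foot 25 mm across to 8 mm, then round barrel 20 mm across from 8 to 23 mm above the underside, gripped from above. Origin: centre of underside, under the barrel's axis; z up the barrel, x up the lens, y across it
- tray_round: fixed purple tray 130 (x) x 152 (y) mm, walls 18 mm high; origin centre of underside, z up. +x half: folded black frame, rims to 22 mm above bench, round (44 mm); +y rim glazed, -y rim empty. -x half: lens well centred at x=-28, y=0 mm, inside 68 (x) x 76 (y), light liner 5 mm above bench, ribs to 9 mm; parts compartments at its +y and -y sides leave room for fingers
- tray_narrow: fixed purple tray 130 (x) x 152 (y) mm, walls 18 mm high; origin centre of underside, z up. +x half: folded black frame, rims to 22 mm above bench, narrow rectangles (56 x 28 mm); +y rim glazed, -y rim empty. -x half: lens well centred at x=-28, y=0 mm, inside 68 (x) x 76 (y), light liner 5 mm above bench, ribs to 9 mm; parts compartments at its +y and -y sides leave room for fingers
- tray_square: fixed purple tray 130 (x) x 152 (y) mm, walls 18 mm high; origin centre of underside, z up. +x half: folded black frame, rims to 22 mm above bench, large rounded squares (52 x 48 mm); +y rim glazed, -y rim empty. -x half: lens well centred at x=-28, y=0 mm, inside 68 (x) x 76 (y), light liner 5 mm above bench, ribs to 9 mm; parts compartments at its +y and -y sides leave room for fingers
- tray_halfmoon: fixed purple tray 130 (x) x 152 (y) mm, walls 18 mm high; origin centre of underside, z up. +x half: folded black frame, rims to 22 mm above bench, half-moons (56 x 36 mm, straight on top); +y rim glazed, -y rim empty. -x half: lens well centred at x=-28, y=0 mm, inside 68 (x) x 76 (y), light liner 5 mm above bench, ribs to 9 mm; parts compartments at its +y and -y sides leave room for fingers
- lens_pad: fixed soft pad with light blue microfibre top, 110 (x) x 120 (y) mm, top 8 mm above the bench, empty at the start: the free spot. Origin: centre of its underside
Mind the look-alikes: they are no part of the job. What is shaped like the tray_square but green is not meant. What is shaped like the lens_round but green is not meant.

How it is judged:
At the end, for the whole second after the job is handed in: Each lens lies in the lens well of the tray with the frame of its own shape: its centre within 15 mm of the well's centre along both of the tray's axes, on the liner (underside origin less than 7.5 mm above the bench), flat to within 0.08 rad with the block up and at rest (x of lens_round in the frame of tray_round between -0.043 and -0.013 m and y of lens_round in the frame of tray_round between -0.015 and 0.015 m and z of lens_round in the frame of tray_round below 0.0075 m and angle between each of lens_round, lens_narrow, lens_square, lens_halfmoon's own z axis and vertical below 0.08 rad and linear speed of each of lens_round, lens_narrow, lens_square, lens_halfmoon below 0.02 m/s and x of lens_narrow in the frame of tray_narrow between -0.043 and -0.013 m and y of lens_narrow in the frame of tray_narrow between -0.015 and 0.015 m and z of lens_narrow in the frame of tray_narrow below 0.0075 m and x of lens_square in the frame of tray_square between -0.043 and -0.013 m and y of lens_square in the frame of tray_square between -0.015 and 0.015 m and z of lens_square in the frame of tray_square below 0.0075 m and x of lens_halfmoon in the frame of tray_halfmoon between -0.043 and -0.013 m and y of lens_halfmoon in the frame of tray_halfmoon between -0.015 and 0.015 m and z of lens_halfmoon in the frame of tray_halfmoon below 0.0075 m); the robot touches nothing.
It fails at once if a lens is laid or falls on the bare bench (height (world z) of any of lens_round, lens_narrow, lens_square, lens_halfmoon below 0.0025 m).
It fails at once if two lenses (or their blocks) touch (contact force between lens_round and lens_narrow above 0.3 N or contact force between any of lens_round, lens_narrow and lens_square above 0.3 N or contact force between any of lens_round, lens_narrow, lens_square and lens_halfmoon above 0.3 N).
It fails at once if a lens is dropped: free of the fingers it moves faster than 0.7 m/s (a fall of 25 mm) ((linear speed of lens_round above 0.7 m/s and contact force between lens_round and the fingers below 0.05 N) or (linear speed of lens_narrow above 0.7 m/s and contact force between lens_narrow and the fingers below 0.05 N) or (linear speed of lens_square above 0.7 m/s and contact force between lens_square and the fingers below 0.05 N) or (linear speed of lens_halfmoon above 0.7 m/s and contact force between lens_halfmoon and the fingers below 0.05 N)).
It also fails if it takes over 141 s, if anything falls off the work surface, if the arm or the gripper's body presses on something with over 40 N, if the wrist force passes 120 N, or if a joint passes its speed limit or range.

### The arm

A 7-joint arm with a two-finger parallel gripper is mounted at the origin on the work surface. World frame = base frame: x ahead of the robot, y to its left, z up, the work surface at z = 0. Lengths are in m, angles in rad, forces in N, time in s.
With the tool pointing down it reaches from about 0.4 to 0.875 m from the base axis. Payload 19.3 kg.
Tool frame: the origin (TCP) lies at the very end of the fingers, on their centre line; the grasp point (between the pads) lies 19 mm behind it; z points along the fingers, y is the line along which they close (so a half turn about z gives the same grasp; the last joint's range is limited). The gripper opens to 85 mm and grips with 20 to 120 N. Pads are 22 mm wide; open, the fingers measure 114 mm over their backs; the gripper's body (76 mm by 85 mm) begins 54 mm behind the grasp point. The pads swing forward as they close: fully open they stand 13 mm farther back than shut.
Start: joints at [1.203, 0.521, -0.036, 1.599, 0.021, 1.021, -0.113], TCP at [0.183, -0.597, 0.231] pointing down, gripper open.
Joint ranges: [-2.91, 2.91], [-0.3, 2.13], [-1.5, 1.42], [0.17, 2.43], [-1.26, 4.41], [0.16, 1.93], [-2.52, 2.52]. Speed limits (rad/s): [1.89, 1.89, 2.39, 2.39, 3.01, 3.01, 3.01].

### API

Orientations are given as [roll, pitch, yaw] about the fixed x, y, z axes, in that order (R = Rz(yaw) Ry(pitch) Rx(roll)).
In Python, from workcell import monitor, optics, job_done gives the robot as it stands.
- The arm moves only by the shell command python3 -m handwheel 'ROWS' [FORCE]. ROWS is JSON, a list of rows, each an object of numbers: "dx", "dy", "dz": the shift along the tool's x, y, z in cm; "wx", "wy", "wz": the turn, a rotation vector about the tool's x, y, z in rad; "claw": the opening in per cent of the stroke, from 0 (shut) to 100 (fully open). A call has 1 to 8 rows; each row shifts and turns the commanded pose from where the row before left it, along the tool's axes as they then stand; what a row does not reach is not made up. A row lasts 1/8 s, in which the tool goes at most 62.5 mm and 10.7 degrees, less where a joint would pass 70% of its speed; a pose out of reach is approached as far as the arm can. A call with a gripper value outside its range is refused whole. The fingers move at their own pace and stop on an object; FORCE is the grip in N (left out, the last holds). Time passes only in rows, so rows that do not move let the fingers close. It gives the time, the measured TCP pose, the force, the opening and the grip force at its end, in the units of the state.
- monitor.observe(): the state, without advancing time (a new reading comes with each control period).
- optics.grab_frame(name): name is "scene" or "top" or "wrist"; returns a dict with "frame" (384x512x3 uint8, blue, green, red), "fovy" (degrees; the focal length in pixels is half the picture's height over the tangent of half this angle, whatever the lens; pixels are square), "cx", "cy" (the principal point, pixels), "R" (3x3) and "t" (3): a world point X has camera coordinates R X + t. Camera axes: x right, y down, z forward; pixel columns grow to the right and rows downward; lengths in m; the calibration is good to about 2 mm. A picture is of the moment at which its call begins. There is no depth.
- job_done(): hands the job in; it is judged then, once.
Trained networks look in the newest picture that a camera, given by its name, has taken for a name from the list of things; names that differ only in an ending like _2 or _b are one class to them, and where a whole thing is asked for, a point or a joint stands for the part that bears it (a point fixed in the world has none). Each returns a list of dicts, best first, with "p" (0 to 1); they miss things now and then, are a little off and sometimes report something else, mostly with a low value. They report only what shows in the picture. A call takes as long as a camera call. They do not tell look-alikes from the thing itself.
- optics.masks_of(name, camera): "region" (384x512 bool, what is visible of it) and "rect" ([left, top, width, height] in pixels, round what is visible of it).
The state is a dict: "clock": time; "qpos": joint angles; "qd": joint speeds; "joint_efforts": joint torques, N m; "position": TCP position; "tool_rot": TCP orientation; "force": force on the tool from outside, world axes, zero at the start; "moment": the same for the moment, N m; "grip_width": finger opening in m; "finger_force": force on a finger pad.
Only numpy, scipy, OpenCV 4.12 (cv2) and the standard library are available. Lean on these libraries where they do the work, as an engineer would, in place of code of your own. Each camera call takes 0.05 s, during which the arm holds its last target. There are 200 camera calls.

## Working session

There is one attempt and no reset: what is moved stays moved. The work goes in short steps, Python scripts to look and compute and a shell command to move; the robot and the scene stay as the last step left them, time stands still between calls to the robot, and variables do not carry over. Pictures are saved under pics/ and viewed, at most 14 in all, crops included, and the job is handed in when it is done.

```bash
mkdir -p pics; ls; cat > h.py <<'E'
import numpy as np, cv2
from workcell import monitor, optics, job_done
def ray(f,u,v,z):
    fl=f["frame"].shape[0]/2/np.tan(np.radians(f["fovy"])/2)
    R=np.array(f["R"]);t=np.array(f["t"]);C=-R.T@t
    d=R.T@np.array([(u-f["cx"])/fl,(v-f["cy"])/fl,1]);return C+d*(z-C[2])/d[2]
def proj(f,X):
    fl=f["frame"].shape[0]/2/np.tan(np.radians(f["fovy"])/2)
    c=np.array(f["R"])@X+np.array(f["t"]);return np.array([f["cx"]+fl*c[0]/c[2],f["cy"]+fl*c[1]/c[2]])
E
python3 - <<'E'
from h import *
s=monitor.observe();print(s)
for c in("top","scene"):
    f=optics.grab_frame(c);cv2.imwrite(f"pics/{c}0.png",cv2.resize(f["frame"],(800,600),interpolation=cv2.INTER_CUBIC))
    print(c,f["fovy"],f["cx"],f["cy"],np.round(f["R"],3).tolist(),f["t"])
    for n in["lens_round","lens_narrow","lens_square","lens_halfmoon","tray_round","tray_narrow","tray_square","tray_halfmoon","lens_pad"]:
        for m in optics.masks_of(n,c):
            v,u=np.nonzero(m["region"]);print(n,round(m["p"],2),m["rect"],u.mean().round(1),v.mean().round(1),np.round(ray(f,u.mean(),v.mean(),0.01)[:2],3))
E
```

```text
pics
{'clock': 0.0, 'qpos': array([ 1.20277598,  0.52200294, -0.03632283,  1.59997468,  0.02124628,
        1.02109924, -0.11277516]), 'qd': array([-2.59816909e-04, -3.05949306e-04,  1.13513988e-03, -3.83198354e-04,
        1.07367064e-05,  5.80558877e-04,  5.50725507e-04]), 'joint_efforts': array([ 1.08630851e-03, -9.27076721e+01,  1.98008515e+00, -3.69918001e+01,
        1.77469582e-02,  8.45002098e-03, -8.44986289e-05]), 'position': array([ 0.1832555 , -0.59719577,  0.23074463]), 'tool_rot': array([-3.14050077e+00,  1.19194003e-04,  2.97854907e-01]), 'force': array([ 0.25870529, -0.61860669,  0.11749638]), 'moment': array([-0.02315264, -0.01558865, -0.0564946 ]), 'finger_force': 0.0, 'grip_width': 0.08530285056399671}
top 42.888242460789584 256.203497145059 196.24866228261544 [[0.026, -0.999, 0.03], [-0.986, -0.031, -0.164], [0.164, -0.025, -0.986]] [-0.02558882  0.4519802   1.0999317 ]
lens_round 0.81 [243.4, 195.3, 15.3, 17.7] 250.6 201.6 [ 0.444 -0.   ]
lens_round 0.68 [298.7, 206.4, 16.2, 19.2] 306.8 215.3 [ 0.415 -0.135]
lens_narrow 0.82 [245.0, 120.1, 23.2, 10.8] 256.6 124.7
[... 1261 characters left out ...]
re 0.57 [165.0, 272.3, 30.8, 23.1] 179.8 282.6 [ 0.63  -0.257]
lens_halfmoon 0.67 [329.7, 168.3, 18.0, 11.6] 335.7 174.9 [0.447 0.233]
lens_halfmoon 0.41 [248.8, 189.0, 18.2, 17.1] 257.5 197.1 [0.447 0.   ]
tray_narrow 0.76 [142.0, 259.2, 83.7, 68.8] 180.2 295.1 [ 0.661 -0.265]
tray_square 0.6 [225.9, 176.6, 75.4, 52.8] 261.6 204.6 [ 0.477 -0.002]
tray_square 0.59 [292.1, 119.8, 59.5, 37.0] 320.3 137.5 [0.273 0.285]
tray_halfmoon 0.58 [250.6, 230.4, 90.5, 63.5] 294.1 261.0 [ 0.672 -0.01 ]
tray_halfmoon 0.4 [299.8, 158.3, 79.0, 49.1] 340.8 182.1 [0.479 0.229]
lens_pad 0.96 [121.5, 209.7, 58.9, 47.2] 150.7 234.2 [ 0.47 -0.28]
lens_pad 0.64 [225.0, 180.5, 76.2, 49.3] 262.0 204.5 [ 0.478 -0.001]
```

```bash
python3 - <<'E'
from h import *
f=optics.grab_frame("top")
cv2.imwrite("pics/c0.png",cv2.resize(f["frame"][75:231,90:410],(800,390),interpolation=cv2.INTER_CUBIC))
E
```

```text
(no output)
```

View pics/c0.png

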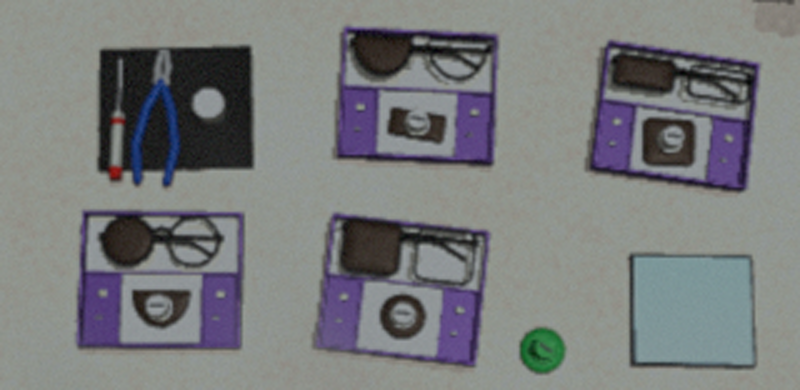

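View pics/top0.png

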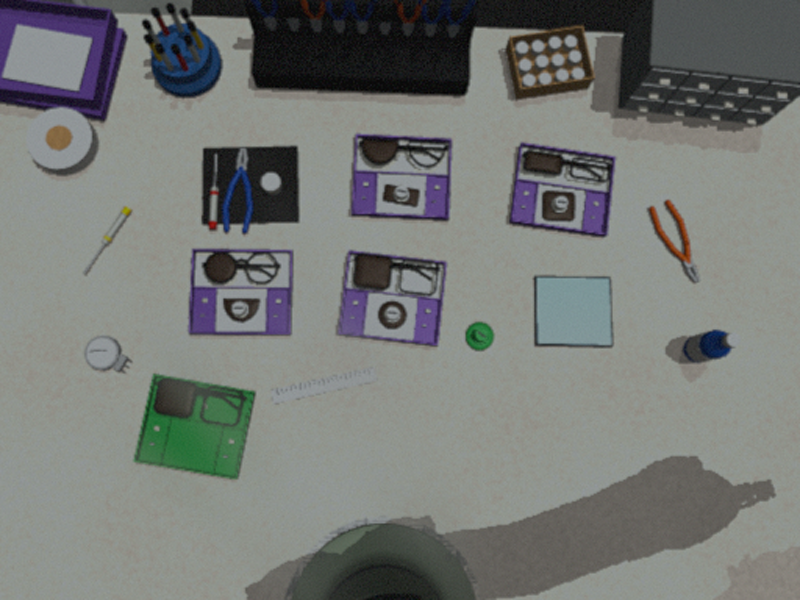

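The four purple trays in crop c0 are told apart from the other candidates by their frame rims and contents. The green tray and the green round lens (crop 543,350) are look-alikes and stay put.

| Tray | Crop pixel | Lens in it now |
|---|---|---|
| tray_halfmoon | 417,97 | narrow |
| tray_narrow | 675,115 | square |
| tray_round | 160,280 | half-moon |
| tray_square | 402,290 | round |

The pad is at 692,310. This is a single 4-cycle, so I will go narrow→pad, halfmoon→H, round→R, square→S, narrow→N. I'll confirm the rim shapes from close up with the wrist camera.

```bash
cat >> h.py <<'E'
TR={}
def trays(f):
    hsv=cv2.cvtColor(f["frame"],cv2.COLOR_BGR2HSV)
    m=cv2.inRange(hsv,(120,60,30),(150,255,255));m=cv2.morphologyEx(m,cv2.MORPH_CLOSE,np.ones((5,5)))
    out=[]
    for c in cv2.findContours(m,cv2.RETR_EXTERNAL,cv2.CHAIN_APPROX_NONE)[0]:
        if cv2.contourArea(c)<1500: continue
        P=np.array([ray(f,u,v,0.018)[:2] for u,v in c[:,0]],np.float32)
        (x,y),(w,h),a=cv2.minAreaRect(P*1000)
        if w>h: w,h,a=h,w,a-90
        a=(a+90)%180-90
        r=np.radians(a);well=np.array([x,y])/1000-0.028*np.array([np.cos(r),np.sin(r)])
        out.append((np.round([x,y,w,h,a],1).tolist(),np.round(well,4).tolist(),round(float(r),3)))
    return out
E
python3 - <<'E'
from h import *
f=optics.grab_frame("top")
for o in trays(f):print(o)
E
```

```text
([472.3, 229.6, 127.5, 152.2, 1.7], [0.4443, 0.2287], 0.03)
([650.8, -261.8, 132.5, 152.8, -6.8], [0.623, -0.2585], -0.119)
([662.6, -9.0, 131.9, 151.3, -0.9], [0.6346, -0.0085], -0.016)
([845.6, 546.3, 187.9, 208.0, -8.2], [0.8179, 0.5503], -0.143)
```

```bash
python3 -m handwheel '[{"dx":0,"dy":0,"wz":0.1,"claw":100}]'; python3 - <<'E'
from h import *
f=optics.grab_frame("wrist");cv2.imwrite("pics/w0.png",f["frame"])
s=monitor.observe();C=-np.array(f["R"]).T@f["t"];print(s["position"],s["tool_rot"],C,np.round(f["R"],2),f["fovy"])
E
```

```text
[ 0.18338301 -0.59750848  0.23129739] [ 3.14156127e+00 -1.68919523e-06  2.97755865e-01] [ 0.25918403 -0.57498719  0.37190947] [[ 0.29 -0.96 -0.  ]
 [-0.91 -0.28  0.31]
 [-0.3  -0.09 -0.95]] 59.120667064194144schema error: expected keys dx, dy, dz, wx, wy, wz, claw
```

```bash
python3 -m handwheel '[{"dx":0,"dy":0,"dz":0,"wx":0,"wy":0,"wz":0.157,"claw":100},{"dx":0,"dy":0,"dz":0,"wx":0,"wy":0,"wz":0.157,"claw":100},{"dx":3.6,"dy":-4.8,"dz":0,"wx":0,"wy":0,"wz":0,"claw":100},{"dx":3.6,"dy":-4.8,"dz":0,"wx":0,"wy":0,"wz":0,"claw":100},{"dx":3.6,"dy":-4.8,"dz":0,"wx":0,"wy":0,"wz":0,"claw":100},{"dx":3.6,"dy":-4.8,"dz":0,"wx":0,"wy":0,"wz":0,"claw":100},{"dx":3.6,"dy":-4.8,"dz":0,"wx":0,"wy":0,"wz":0,"claw":100},{"dx":3.6,"dy":-4.8,"dz":0,"wx":0,"wy":0,"wz":0,"claw":100}]' 30
```

```text
clock: 2.15
position: [0.405, -0.3115, 0.2316]
tool_rot: [3.141, -0.001, -0.016]
force: [2.1, -0.6, -0.4]
grip_width: 0.085
finger_force: 0.0
```

```bash
python3 -m handwheel '[{"dx":3.2,"dy":-4.4,"dz":0,"wx":0,"wy":0,"wz":0,"claw":55},{"dx":3.2,"dy":-4.4,"dz":0,"wx":0,"wy":0,"wz":0,"claw":55},{"dx":3.2,"dy":-4.4,"dz":1,"wx":0,"wy":0,"wz":0,"claw":55},{"dx":3.2,"dy":-4.4,"dz":1,"wx":0,"wy":0,"wz":0,"claw":55},{"dx":3.2,"dy":-4.4,"dz":1.5,"wx":0,"wy":0,"wz":0,"claw":55},{"dx":3.2,"dy":-4.4,"dz":2,"wx":0,"wy":0,"wz":0,"claw":55},{"dx":3.2,"dy":-4.4,"dz":2,"wx":0,"wy":0,"wz":0,"claw":55},{"dx":0,"dy":0,"dz":0,"wx":0,"wy":0,"wz":0,"claw":55}]'
cat >> h.py <<'E'
def look(name,tx=None,save=None):
    f=optics.grab_frame("wrist");s=monitor.observe();p=s["position"];yaw=s["tool_rot"][2]
    if save: cv2.imwrite(f"pics/{save}.png",f["frame"])
    print("tcp",p.round(4),s["tool_rot"].round(3),"grip",s["grip_width"].round(4))
    for m in optics.masks_of(name,"wrist")[:2]:
        c=max(cv2.findContours(m["region"].astype(np.uint8),cv2.RETR_EXTERNAL,cv2.CHAIN_APPROX_NONE)[0],key=cv2.contourArea)
        print(name,round(m["p"],2),np.round(m["rect"]))
        v,u=np.nonzero(m["region"])
        # bright block inside/near the lens: barrel top circle at z=.028
        print(" centroid",u.mean().round(),v.mean().round(),"->",ray(f,u.mean(),v.mean(),0.010)[:2].round(4))
    return f
def block(f,z=0.028,near=None):
    """barrel top: roundest bright, unsaturated blob of 20 mm nearest to near"""
    g=cv2.GaussianBlur(cv2.cvtColor(f["frame"],cv2.COLOR_BGR2GRAY),(5,5),1)
    fl=192/np.tan(np.radians(f["fovy"])/2);C=-np.array(f["R"]).T@f["t"];r=fl*0.010/(C[2]-z)
    cs=cv2.HoughCircles(g,cv2.HOUGH_GRADIENT,1,20,param1=80,param2=12,minRadius=int(r*.85),maxRadius=int(r*1.2))
    for u,v,q in (cs[0][:5] if cs is not None else []): print(" circle",u,v,q,"exp",r.round(1),ray(f,u,v,z)[:2].round(4))
def delta(target,yaw_t=None):
    s=monitor.observe();p=s["position"];y=s["tool_rot"][2];d=np.array(target)-p
    print("cm tool: dx %.2f dy %.2f dz %.2f"%(100*(d[0]*np.cos(y)+d[1]*np.sin(y)),100*(d[0]*np.sin(y)-d[1]*np.cos(y)),-100*d[2]))
E
python3 - <<'E'
from h import *
f=look("lens_narrow",save="w1");block(f);print(proj(f,np.array([*monitor.observe()["position"][:2],.028])))
E
```

```text
clock: 3.15
position: [0.6336, -0.004, 0.1542]
tool_rot: [-3.14, 0.002, -0.011]
force: [-0.3, -0.9, -0.1]
grip_width: 0.0466
finger_force: 0.0Traceback (most recent call last):
  File "<stdin>", line 2, in <module>
  File "h.py", line 27, in look
    print("tcp",p.round(4),s["tool_rot"].round(3),"grip",s["grip_width"].round(4))
                                                         ^^^^^^^^^^^^^^^^^^^^^
AttributeError: 'float' object has no attribute 'round'
```

View pics/w1.png

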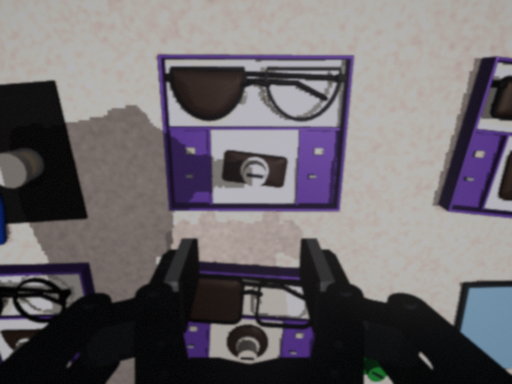

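The picture shows half-moon rims (frame 165–340, 70–120) with the narrow lens at (254,168) in its well. The square-rim tray holding the round lens is at (245,310).

```bash
sed -i 's/s\["grip_width"\].round(4)/s["grip_width"]/' h.py; python3 - <<'E'
from h import *
f=look("lens_narrow");block(f);print(proj(f,np.array([*monitor.observe()["position"][:2],.028])))
for o in trays(f):print(o)
E
```

```text
tcp [ 0.6328 -0.0086  0.1559] [ 3.141e+00  1.000e-03 -1.600e-02] grip 0.04677148077055903
lens_narrow 0.93 [216. 150.  67.  38.]
 centroid 250.0 168.0 -> [ 0.6365 -0.0086]
lens_narrow 0.65 [450. 278.  61.  88.]
 centroid 486.0 316.0 -> [ 0.478 -0.246]
 circle 250.5 341.5 14.4 exp 12.6 [ 0.4656 -0.0068]
 circle 251.5 169.5 13.2 exp 12.6 [ 0.6397 -0.0097]
 circle 9.5 172.5 14.4 exp 12.6 [0.6397 0.1891]
 circle 297.5 313.5 14.4 exp 12.6 [ 0.4979 -0.0517]
[251.48503245 177.62658477]
([652.9, -192.8, 63.8, 140.9, -77.2], [0.6468, -0.1655], -1.348)
([664.7, -9.3, 127.5, 150.1, -0.8], [0.6367, -0.0089], -0.013)
```

```bash
python3 -m handwheel '[{"dx":0.4,"dy":0,"dz":4,"wx":0,"wy":0,"wz":0,"claw":55},{"dx":0,"dy":0,"dz":4,"wx":0,"wy":0,"wz":0,"claw":55},{"dx":0,"dy":0,"dz":3.5,"wx":0,"wy":0,"wz":0,"claw":55},{"dx":0,"dy":0,"dz":1.5,"wx":0,"wy":0,"wz":0,"claw":55},{"dx":0,"dy":0,"dz":1,"wx":0,"wy":0,"wz":0,"claw":55},{"dx":0,"dy":0,"dz":0,"wx":0,"wy":0,"wz":0,"claw":0},{"dx":0,"dy":0,"dz":0,"wx":0,"wy":0,"wz":0,"claw":0},{"dx":0,"dy":0,"dz":0,"wx":0,"wy":0,"wz":0,"claw":0}]' 30
```

```text
clock: 4.3
position: [0.6377, -0.0089, 0.0174]
tool_rot: [3.142, -0.002, -0.016]
force: [-1.2, 0.2, 7.0]
grip_width: 0.0182
finger_force: 29.9
```

```bash
python3 -m handwheel '[{"dx":0,"dy":0,"dz":-1.5,"wx":0,"wy":0,"wz":0,"claw":0},{"dx":0,"dy":0,"dz":-3.5,"wx":0,"wy":0,"wz":0,"claw":0},{"dx":0,"dy":0,"dz":-4,"wx":0,"wy":0,"wz":0,"claw":0},{"dx":-1.5,"dy":2.4,"dz":0,"wx":0,"wy":0,"wz":0,"claw":0},{"dx":-3,"dy":4.8,"dz":0,"wx":0,"wy":0,"wz":0,"claw":0},{"dx":-3,"dy":4.8,"dz":0,"wx":0,"wy":0,"wz":0,"claw":0},{"dx":-3,"dy":4.8,"dz":0,"wx":0,"wy":0,"wz":0,"claw":0},{"dx":-3,"dy":4.8,"dz":0,"wx":0,"wy":0,"wz":0,"claw":0}]'
python3 - <<'E'
from h import *
f=look("lens_pad",save="w2");delta([.463,-.279,.0205])
E
```

```text
clock: 5.3
position: [0.4976, -0.224, 0.1075]
tool_rot: [3.141, -0.001, -0.016]
force: [0.1, -0.8, -0.1]
grip_width: 0.018
finger_force: 29.4
tcp [ 0.4927 -0.2313  0.1073] [ 3.138e+00  2.000e-03 -2.400e-02] grip 0.018239863783882454
lens_pad 0.86 [241. 159. 161. 133.]
 centroid 330.0 216.0 -> [ 0.4754 -0.2863]
cm tool: dx -3.07 dy 5.14 dz 8.69
```

View pics/w2.png

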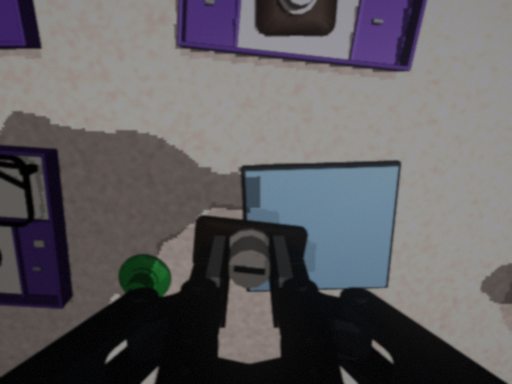

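```bash
python3 -m handwheel '[{"dx":-1.4,"dy":2.6,"dz":0,"wx":0,"wy":0,"wz":0,"claw":0},{"dx":-1.3,"dy":2.5,"dz":0,"wx":0,"wy":0,"wz":0,"claw":0},{"dx":0,"dy":0,"dz":3,"wx":0,"wy":0,"wz":0,"claw":0},{"dx":0,"dy":0,"dz":3,"wx":0,"wy":0,"wz":0,"claw":0},{"dx":0,"dy":0,"dz":1.2,"wx":0,"wy":0,"wz":0,"claw":0},{"dx":0,"dy":0,"dz":0.7,"wx":0,"wy":0,"wz":0,"claw":0},{"dx":0,"dy":0,"dz":0.5,"wx":0,"wy":0,"wz":0,"claw":0},{"dx":0,"dy":0,"dz":0.2,"wx":0,"wy":0,"wz":0,"claw":0}]'
```

```text
clock: 6.4
position: [0.4709, -0.2732, 0.0206]
tool_rot: [3.141, -0.001, -0.016]
force: [-0.5, -0.1, -0.8]
grip_width: 0.0183
finger_force: 29.5
```

```bash
python3 -m handwheel '[{"dx":0,"dy":0,"dz":0,"wx":0,"wy":0,"wz":0,"claw":55},{"dx":0,"dy":0,"dz":0,"wx":0,"wy":0,"wz":0,"claw":55},{"dx":0,"dy":0,"dz":0,"wx":0,"wy":0,"wz":0,"claw":55},{"dx":0,"dy":0,"dz":-3,"wx":0,"wy":0,"wz":0,"claw":55},{"dx":0,"dy":0,"dz":-5,"wx":0,"wy":0,"wz":0,"claw":55},{"dx":-0.2,"dy":-3,"dz":-3,"wx":0,"wy":0,"wz":0,"claw":55},{"dx":-0.4,"dy":-5.6,"dz":-1.5,"wx":0,"wy":0,"wz":0,"claw":55},{"dx":-0.4,"dy":-5.6,"dz":-1.5,"wx":0,"wy":0,"wz":-0.046,"claw":55}]'
python3 -m handwheel '[{"dx":-0.5,"dy":-5.6,"dz":0,"wx":0,"wy":0,"wz":0,"claw":55},{"dx":0,"dy":-5.6,"dz":0,"wx":0,"wy":0,"wz":0,"claw":55},{"dx":0,"dy":-5.6,"dz":0,"wx":0,"wy":0,"wz":0,"claw":55},{"dx":0,"dy":-5.6,"dz":0,"wx":0,"wy":0,"wz":0,"claw":55},{"dx":0,"dy":-5.6,"dz":0,"wx":0,"wy":0,"wz":0,"claw":55},{"dx":0,"dy":-5.6,"dz":0,"wx":0,"wy":0,"wz":0,"claw":55},{"dx":0,"dy":0,"dz":0,"wx":0,"wy":0,"wz":0,"claw":55},{"dx":0,"dy":0,"dz":0,"wx":0,"wy":0,"wz":0,"claw":55}]'
python3 - <<'E'
from h import *
f=look("lens_halfmoon",save="w3");block(f)
for o in trays(f):print(o)
g=optics.grab_frame("top");cv2.imwrite("pics/t3.png",cv2.resize(g["frame"][75:231,90:410],(800,390)))
delta([.444,.229,.0174])
E
```

```text
clock: 7.4
position: [0.4628, -0.1296, 0.1611]
tool_rot: [3.141, -0.001, 0.03]
force: [0.6, 1.2, 0.1]
grip_width: 0.0471
finger_force: 0.0
clock: 8.4
position: [0.4479, 0.2043, 0.1602]
tool_rot: [3.141, 0.0, 0.03]
force: [-0.2, 0.2, 0.9]
grip_width: 0.0469
finger_force: 0.0
tcp [0.448  0.2037 0.1603] [3.141 0.    0.029] grip 0.0468612241985175
lens_halfmoon 0.83 [189. 151.  62.  40.]
 centroid 219.0 168.0 -> [0.4491 0.2299]
 circle 219.5 173.5 13.4 exp 12.4 [0.4492 0.2282]
 circle 477.5 179.5 12.2 exp 12.4 [0.4505 0.0111]
 circle 195.5 139.5 12.1 exp 12.4 [0.4772 0.2478]
([472.4, 19.8, 125.8, 128.2, 85.1], [0.4701, -0.0081], 1.486)
([473.1, 229.9, 128.1, 150.0, 1.5], [0.4451, 0.2292], 0.026)
cm tool: dx -0.35 dy -2.56 dz 14.30
```

View pics/w3.png

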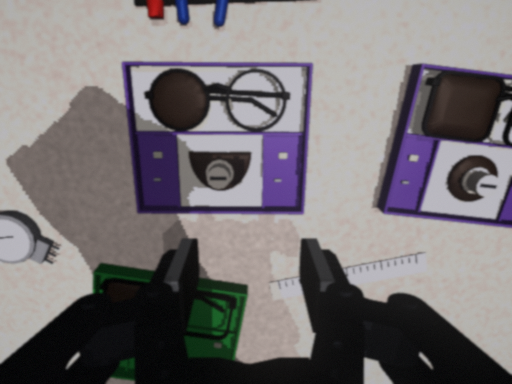

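Round rims (180–285, 100) confirm tray_round. The half-moon lens block is at (219,173).

```bash
python3 -m handwheel '[{"dx":0.2,"dy":-2.5,"dz":2,"wx":0,"wy":0,"wz":0,"claw":55},{"dx":0,"dy":0,"dz":4.5,"wx":0,"wy":0,"wz":0,"claw":55},{"dx":0,"dy":0,"dz":4.5,"wx":0,"wy":0,"wz":0,"claw":55},{"dx":0,"dy":0,"dz":2.3,"wx":0,"wy":0,"wz":0,"claw":55},{"dx":0,"dy":0,"dz":1,"wx":0,"wy":0,"wz":0,"claw":55},{"dx":0,"dy":0,"dz":0,"wx":0,"wy":0,"wz":0,"claw":0},{"dx":0,"dy":0,"dz":0,"wx":0,"wy":0,"wz":0,"claw":0},{"dx":0,"dy":0,"dz":0,"wx":0,"wy":0,"wz":0,"claw":0}]' 30
```

```text
clock: 9.55
position: [0.4498, 0.2299, 0.0182]
tool_rot: [-3.141, -0.001, 0.03]
force: [-0.3, -0.3, 5.1]
grip_width: 0.0184
finger_force: 29.6
```

```bash
python3 -m handwheel '[{"dx":0,"dy":0,"dz":-1.5,"wx":0,"wy":0,"wz":0,"claw":0},{"dx":0,"dy":0,"dz":-3.5,"wx":0,"wy":0,"wz":0,"claw":0},{"dx":0,"dy":0,"dz":-4,"wx":0,"wy":0,"wz":0,"claw":0},{"dx":2,"dy":2.7,"dz":0,"wx":0,"wy":0,"wz":0,"claw":0},{"dx":3.4,"dy":4.65,"dz":0,"wx":0,"wy":0,"wz":0,"claw":0},{"dx":3.4,"dy":4.65,"dz":0,"wx":0,"wy":0,"wz":0,"claw":0},{"dx":3.4,"dy":4.65,"dz":0,"wx":0,"wy":0,"wz":0,"claw":0},{"dx":3.4,"dy":4.65,"dz":0,"wx":0,"wy":0,"wz":0,"claw":0}]'
python3 -m handwheel '[{"dx":2.3,"dy":3.2,"dz":0,"wx":0,"wy":0,"wz":0.046,"claw":0},{"dx":0,"dy":0,"dz":0,"wx":0,"wy":0,"wz":0,"claw":0},{"dx":0,"dy":0,"dz":0,"wx":0,"wy":0,"wz":0,"claw":0}]'
python3 - <<'E'
from h import *
f=look("lens_halfmoon",save="w4")
for o in trays(f):print(o)
delta([.636,-.009,.0182])
E
```

```text
clock: 10.55
position: [0.6126, 0.0199, 0.1088]
tool_rot: [-3.141, -0.001, 0.03]
force: [1.0, 1.2, -0.8]
grip_width: 0.0183
finger_force: 29.4
clock: 10.92
position: [0.6352, -0.0092, 0.1081]
tool_rot: [-3.141, -0.0, -0.016]
force: [0.2, 0.7, -1.0]
grip_width: 0.0179
finger_force: 29.4
tcp [ 0.6351 -0.0088  0.108 ] [-3.141 -0.    -0.015] grip 0.0181690967238697
lens_halfmoon 0.59 [194. 216. 114.  80.]
 centroid 248.0 243.0 -> [ 0.5905 -0.0087]
([650.5, -176.7, 34.7, 119.9, -77.4], [0.6444, -0.1493], -1.351)
([664.3, -9.3, 127.8, 149.8, -0.8], [0.6363, -0.0088], -0.014)
cm tool: dx 0.09 dy 0.04 dz 8.98
```

View pics/w4.png

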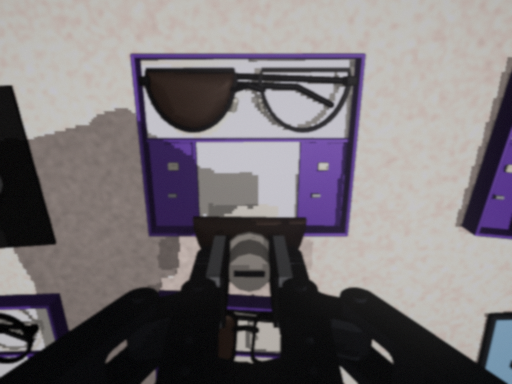

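The half-moon lens hangs level at (250,225), over the empty well of the half-moon tray. Next I'll lower it.

```bash
python3 -m handwheel '[{"dx":0.1,"dy":0,"dz":3,"wx":0,"wy":0,"wz":0,"claw":0},{"dx":0,"dy":0,"dz":3,"wx":0,"wy":0,"wz":0,"claw":0},{"dx":0,"dy":0,"dz":1.5,"wx":0,"wy":0,"wz":0,"claw":0},{"dx":0,"dy":0,"dz":0.8,"wx":0,"wy":0,"wz":0,"claw":0},{"dx":0,"dy":0,"dz":0.5,"wx":0,"wy":0,"wz":0,"claw":0},{"dx":0,"dy":0,"dz":0.2,"wx":0,"wy":0,"wz":0,"claw":0},{"dx":0,"dy":0,"dz":0,"wx":0,"wy":0,"wz":0,"claw":0}]'
python3 -m handwheel '[{"dx":0,"dy":0,"dz":0,"wx":0,"wy":0,"wz":0,"claw":55},{"dx":0,"dy":0,"dz":0,"wx":0,"wy":0,"wz":0,"claw":55},{"dx":0,"dy":0,"dz":0,"wx":0,"wy":0,"wz":0,"claw":55},{"dx":0,"dy":0,"dz":-3,"wx":0,"wy":0,"wz":0,"claw":55},{"dx":0,"dy":0,"dz":-5,"wx":0,"wy":0,"wz":0,"claw":55},{"dx":0,"dy":0,"dz":-6,"wx":0,"wy":0,"wz":0,"claw":55}]'
python3 - <<'E'
from h import *
f=look("lens_halfmoon",save="w5");block(f)
delta([.45,-.004,.16])
E
```

```text
clock: 11.9
position: [0.6367, -0.0097, 0.0182]
tool_rot: [-3.142, -0.001, -0.016]
force: [-2.5, 0.7, 5.2]
grip_width: 0.0179
finger_force: 29.8
clock: 12.65
position: [0.6358, -0.0098, 0.1582]
tool_rot: [-3.142, 0.002, -0.016]
force: [1.0, -0.3, -0.0]
grip_width: 0.0473
finger_force: 0.0
tcp [ 0.6392 -0.0096  0.1667] [-3.141 -0.008 -0.016] grip 0.04695616381317238
lens_halfmoon 0.56 [219. 156.  63.  41.]
 centroid 249.0 170.0 -> [ 0.6361 -0.0103]
 circle 248.5 175.5 14.4 exp 12.5 [ 0.6366 -0.0101]
 circle 286.5 304.5 14.4 exp 12.5 [ 0.5085 -0.0441]
 circle 242.5 348.5 13.2 exp 12.5 [ 0.4571 -0.0012]
 circle 24.5 166.5 14.4 exp 12.5 [0.6472 0.1747]
 circle 510.5 329.5 14.4 exp 12.5 [ 0.4762 -0.2631]
cm tool: dx -18.93 dy -0.25 dz 0.37
```

```bash
python3 -m handwheel '[{"dx":-4.5,"dy":-0.1,"dz":0.3,"wx":0,"wy":0,"wz":0,"claw":55},{"dx":-5,"dy":-0.1,"dz":0.1,"wx":0,"wy":0,"wz":0,"claw":55},{"dx":-5,"dy":-0.1,"dz":0,"wx":0,"wy":0,"wz":0,"claw":55},{"dx":-4.1,"dy":-0.1,"dz":0,"wx":0,"wy":0,"wz":0,"claw":55},{"dx":0,"dy":0,"dz":0,"wx":0,"wy":0,"wz":0.1,"claw":55},{"dx":0,"dy":0,"dz":0,"wx":0,"wy":0,"wz":0,"claw":55},{"dx":0,"dy":0,"dz":0,"wx":0,"wy":0,"wz":0,"claw":55}]'
python3 - <<'E'
from h import *
f=look("lens_round",save="w6");block(f)
for o in trays(f):print(o)
E
```

```text
clock: 13.62
position: [0.4509, -0.0027, 0.1533]
tool_rot: [-3.141, -0.0, -0.114]
force: [0.1, -0.5, -0.2]
grip_width: 0.0469
finger_force: 0.0
tcp [ 0.4509 -0.0027  0.1532] [-3.141 -0.    -0.114] grip 0.046996849490783706
lens_round 0.92 [222. 156.  51.  45.]
 centroid 246.0 177.0 -> [ 4.471e-01 -3.000e-04]
lens_round 0.92 [372. 167.  49.  46.]
 centroid 396.0 189.0 -> [ 0.4213 -0.1304]
 circle 247.5 179.5 13.2 exp 12.7 [ 0.45   -0.0021]
 circle 385.5 193.5 14.4 exp 12.7 [ 0.4249 -0.1146]
 circle 406.5 198.5 12.0 exp 12.7 [ 0.4185 -0.1321]
 circle 306.5 126.5 10.6 exp 12.7 [ 0.4877 -0.0528]
 circle 4.5 144.5 14.4 exp 12.7 [0.5007 0.1864]
([474.0, 187.2, 86.4, 128.5, -89.0], [0.4735, 0.2152], -1.553)
([470.8, -0.6, 128.2, 150.1, -5.0], [0.4429, 0.0018], -0.086)
```

View pics/w6.png

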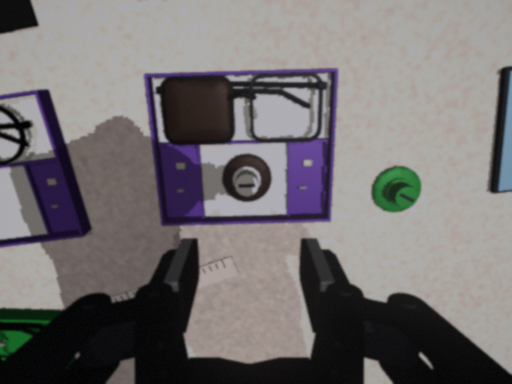

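Square rims (165–320, 105) confirm tray_square. The brown round lens is at (246,178), and the green one at (396,189) is the decoy, which I'll leave.

```bash
python3 -m handwheel '[{"dx":-0.2,"dy":-0.1,"dz":3,"wx":0,"wy":0,"wz":0,"claw":55},{"dx":0,"dy":0,"dz":4.5,"wx":0,"wy":0,"wz":0,"claw":55},{"dx":0,"dy":0,"dz":3.5,"wx":0,"wy":0,"wz":0,"claw":55},{"dx":0,"dy":0,"dz":1.6,"wx":0,"wy":0,"wz":0,"claw":55},{"dx":0,"dy":0,"dz":1,"wx":0,"wy":0,"wz":0,"claw":55},{"dx":0,"dy":0,"dz":0,"wx":0,"wy":0,"wz":0,"claw":0},{"dx":0,"dy":0,"dz":0,"wx":0,"wy":0,"wz":0,"claw":0},{"dx":0,"dy":0,"dz":0,"wx":0,"wy":0,"wz":0,"claw":0}]' 30
python3 -m handwheel '[{"dx":0,"dy":0,"dz":-1.5,"wx":0,"wy":0,"wz":0,"claw":0},{"dx":0,"dy":0,"dz":-3.5,"wx":0,"wy":0,"wz":0,"claw":0},{"dx":0,"dy":0,"dz":-4,"wx":0,"wy":0,"wz":0,"claw":0},{"dx":0,"dy":0,"dz":0,"wx":0,"wy":0,"wz":-0.142,"claw":0},{"dx":0,"dy":0,"dz":0,"wx":0,"wy":0,"wz":0,"claw":0}]'
python3 - <<'E'
from h import *
delta([.445,.229,.0182])
E
```

```text
clock: 14.72
position: [0.4491, -0.0016, 0.0179]
tool_rot: [-3.141, -0.001, -0.116]
force: [0.4, -0.5, 0.1]
grip_width: 0.0184
finger_force: 29.3
clock: 15.35
position: [0.4489, -0.0018, 0.1085]
tool_rot: [-3.142, -0.002, 0.025]
force: [0.8, -0.3, -0.2]
grip_width: 0.018
finger_force: 29.4
cm tool: dx 0.18 dy -23.08 dz 9.03
```

```bash
python3 -m handwheel '[{"dx":0.2,"dy":-3,"dz":0,"wx":0,"wy":0,"wz":0,"claw":0},{"dx":0,"dy":-5.2,"dz":0,"wx":0,"wy":0,"wz":0,"claw":0},{"dx":0,"dy":-5.2,"dz":0,"wx":0,"wy":0,"wz":0,"claw":0},{"dx":0,"dy":-5.2,"dz":0,"wx":0,"wy":0,"wz":0,"claw":0},{"dx":0,"dy":-3,"dz":0,"wx":0,"wy":0,"wz":0,"claw":0},{"dx":0,"dy":-1.5,"dz":0,"wx":0,"wy":0,"wz":0,"claw":0},{"dx":0,"dy":0,"dz":0,"wx":0,"wy":0,"wz":0,"claw":0},{"dx":0,"dy":0,"dz":0,"wx":0,"wy":0,"wz":0,"claw":0}]'
python3 - <<'E'
from h import *
f=look("lens_round")
for o in trays(f):print(o)
delta([.445,.229,.0182])
E
```

```text
clock: 16.35
position: [0.4449, 0.2278, 0.1072]
tool_rot: [3.141, 0.0, 0.024]
force: [0.2, -0.1, -0.0]
grip_width: 0.0185
finger_force: 29.4
tcp [0.4449 0.2279 0.1073] [3.141 0.    0.023] grip 0.018189457340783068
lens_round 0.65 [208. 211.  86.  79.]
 centroid 249.0 245.0 -> [0.3988 0.2259]
([469.0, 73.6, 57.0, 138.6, -75.2], [0.4618, 0.1007], -1.312)
([473.3, 230.2, 127.5, 149.9, 1.4], [0.4453, 0.2296], 0.024)
cm tool: dx 0.01 dy -0.09 dz 8.91
```

```bash
python3 -m handwheel '[{"dx":0,"dy":-0.1,"dz":3,"wx":0,"wy":0,"wz":0,"claw":0},{"dx":0,"dy":0,"dz":3,"wx":0,"wy":0,"wz":0,"claw":0},{"dx":0,"dy":0,"dz":1.4,"wx":0,"wy":0,"wz":0,"claw":0},{"dx":0,"dy":0,"dz":0.8,"wx":0,"wy":0,"wz":0,"claw":0},{"dx":0,"dy":0,"dz":0.5,"wx":0,"wy":0,"wz":0,"claw":0},{"dx":0,"dy":0,"dz":0.2,"wx":0,"wy":0,"wz":0,"claw":0},{"dx":0,"dy":0,"dz":0,"wx":0,"wy":0,"wz":0,"claw":0}]'
python3 -m handwheel '[{"dx":0,"dy":0,"dz":0,"wx":0,"wy":0,"wz":0,"claw":55},{"dx":0,"dy":0,"dz":0,"wx":0,"wy":0,"wz":0,"claw":55},{"dx":0,"dy":0,"dz":0,"wx":0,"wy":0,"wz":0,"claw":55},{"dx":0,"dy":0,"dz":-3,"wx":0,"wy":0,"wz":0,"claw":55},{"dx":0,"dy":0,"dz":-5,"wx":0,"wy":0,"wz":0,"claw":55},{"dx":0,"dy":0,"dz":-6,"wx":0,"wy":0,"wz":0,"claw":55},{"dx":0,"dy":0,"dz":0,"wx":0,"wy":0,"wz":0.14,"claw":55},{"dx":0,"dy":0,"dz":0,"wx":0,"wy":0,"wz":0,"claw":55}]'
python3 - <<'E'
from h import *
f=look("lens_round");block(f)
delta([.625,-.257,.16])
E
```

```text
clock: 17.32
position: [0.4448, 0.2305, 0.0186]
tool_rot: [-3.141, -0.0, 0.026]
force: [-0.9, 0.4, 0.1]
grip_width: 0.0181
finger_force: 29.4
clock: 18.32
position: [0.4448, 0.2304, 0.1587]
tool_rot: [-3.141, -0.001, -0.114]
force: [-0.4, -0.6, -0.2]
grip_width: 0.0473
finger_force: 0.0
tcp [0.4445 0.2303 0.1581] [ 3.141  0.    -0.111] grip 0.04662877094225994
lens_round 0.61 [227. 153.  48.  47.]
 centroid 249.0 173.0 -> [0.4425 0.2299]
 circle 249.5 175.5 13.4 exp 12.5 [0.4456 0.2292]
 circle 186.5 236.5 11.1 exp 12.5 [0.3961 0.2909]
 circle 266.5 327.5 11.1 exp 12.5 [0.2906 0.2301]
cm tool: dx 23.35 dy 46.43 dz -0.22
```

Round lens placed. Next, the square lens in tray_narrow.

```bash
python3 -m handwheel '[{"dx":2.6,"dy":5.2,"dz":0,"wx":0,"wy":0,"wz":0,"claw":55},{"dx":2.6,"dy":5.2,"dz":0,"wx":0,"wy":0,"wz":0,"claw":55},{"dx":2.6,"dy":5.2,"dz":0,"wx":0,"wy":0,"wz":0,"claw":55},{"dx":2.6,"dy":5.2,"dz":0,"wx":0,"wy":0,"wz":0,"claw":55},{"dx":2.6,"dy":5.2,"dz":0,"wx":0,"wy":0,"wz":0,"claw":55},{"dx":2.6,"dy":5.2,"dz":0,"wx":0,"wy":0,"wz":0,"claw":55},{"dx":2.6,"dy":5.2,"dz":0,"wx":0,"wy":0,"wz":0,"claw":55},{"dx":2.6,"dy":5.2,"dz":0,"wx":0,"wy":0,"wz":0,"claw":55}]'
python3 -m handwheel '[{"dx":2.5,"dy":4.8,"dz":0,"wx":0,"wy":0,"wz":0,"claw":55},{"dx":0,"dy":0,"dz":0,"wx":0,"wy":0,"wz":0,"claw":55},{"dx":0,"dy":0,"dz":0,"wx":0,"wy":0,"wz":0,"claw":55}]'
python3 - <<'E'
from h import *
f=look("lens_square",save="w7");block(f)
for o in trays(f):print(o)
delta([.625,-.257,.018])
E
```

```text
clock: 19.42
position: [0.6039, -0.2083, 0.1572]
tool_rot: [-3.141, 0.002, -0.111]
force: [0.4, 0.7, -0.4]
grip_width: 0.0472
finger_force: 0.0
clock: 19.8
position: [0.6228, -0.2563, 0.157]
tool_rot: [-3.141, 0.002, -0.112]
force: [-0.3, 1.3, -0.7]
grip_width: 0.0472
finger_force: 0.0
tcp [ 0.623  -0.2558  0.1575] [-3.141e+00  1.000e-03 -1.120e-01] grip 0.04673517373652403
lens_square 0.83 [216. 140.  62.  55.]
 centroid 248.0 164.0 -> [ 0.6286 -0.2571]
lens_square 0.33 [  1. 168.   7.  32.]
 centroid 3.0 182.0 -> [ 0.6374 -0.0377]
 circle 248.5 167.5 14.4 exp 12.6 [ 0.6307 -0.2574]
 circle 282.5 320.5 14.4 exp 12.6 [ 0.4759 -0.2728]
 circle 328.5 114.5 12.1 exp 12.6 [ 0.6663 -0.3245]
([656.7, -80.2, 60.9, 140.1, 70.7], [0.6474, -0.1066], 1.234)
([652.8, -263.0, 128.1, 150.3, -6.8], [0.625, -0.2597], -0.119)
cm tool: dx 0.20 dy 0.11 dz 13.98
```

View pics/w7.png

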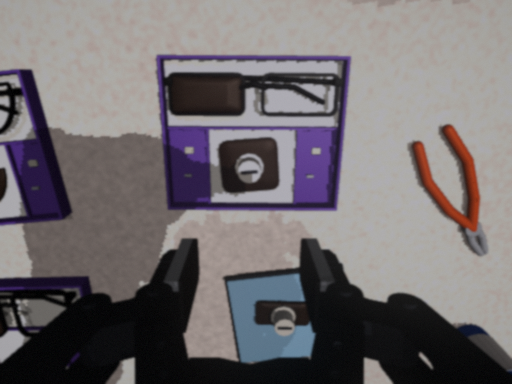

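Narrow rims (170–340, 95) confirm tray_narrow. The square lens block is at (249,168), and the narrow lens lies flat on the pad at (283,318).

```bash
python3 -m handwheel '[{"dx":0.7,"dy":0.1,"dz":3.5,"wx":0,"wy":0,"wz":0,"claw":55},{"dx":0,"dy":0,"dz":4.5,"wx":0,"wy":0,"wz":0,"claw":55},{"dx":0,"dy":0,"dz":3.5,"wx":0,"wy":0,"wz":0,"claw":55},{"dx":0,"dy":0,"dz":1.5,"wx":0,"wy":0,"wz":0,"claw":55},{"dx":0,"dy":0,"dz":0.9,"wx":0,"wy":0,"wz":0,"claw":55},{"dx":0,"dy":0,"dz":0,"wx":0,"wy":0,"wz":0,"claw":0},{"dx":0,"dy":0,"dz":0,"wx":0,"wy":0,"wz":0,"claw":0},{"dx":0,"dy":0,"dz":0,"wx":0,"wy":0,"wz":0,"claw":0}]' 30
python3 -m handwheel '[{"dx":0,"dy":0,"dz":-1.5,"wx":0,"wy":0,"wz":0,"claw":0},{"dx":0,"dy":0,"dz":-3.5,"wx":0,"wy":0,"wz":0,"claw":0},{"dx":0,"dy":0,"dz":-4,"wx":0,"wy":0,"wz":0,"claw":0},{"dx":0,"dy":0,"dz":0,"wx":0,"wy":0,"wz":-0.03,"claw":0},{"dx":0,"dy":0,"dz":0,"wx":0,"wy":0,"wz":0,"claw":0}]'
python3 - <<'E'
from h import *
delta([.443,.0015,.0182])
E
```

```text
clock: 20.9
position: [0.6307, -0.2591, 0.0205]
tool_rot: [3.141, -0.002, -0.114]
force: [-0.3, 0.9, 7.6]
grip_width: 0.0178
finger_force: 29.8
clock: 21.52
position: [0.63, -0.259, 0.1097]
tool_rot: [3.142, -0.0, -0.084]
force: [-0.6, -0.1, -0.7]
grip_width: 0.0177
finger_force: 29.3
cm tool: dx -20.82 dy -24.38 dz 9.15
```

```bash
python3 -m handwheel '[{"dx":-2,"dy":-2.4,"dz":0,"wx":0,"wy":0,"wz":0,"claw":0},{"dx":-3.8,"dy":-4.4,"dz":0,"wx":0,"wy":0,"wz":0,"claw":0},{"dx":-3.8,"dy":-4.4,"dz":0,"wx":0,"wy":0,"wz":0,"claw":0},{"dx":-3.8,"dy":-4.4,"dz":0,"wx":0,"wy":0,"wz":0,"claw":0},{"dx":-3.8,"dy":-4.4,"dz":0,"wx":0,"wy":0,"wz":0,"claw":0},{"dx":-2.4,"dy":-3,"dz":0,"wx":0,"wy":0,"wz":0,"claw":0},{"dx":-1.2,"dy":-1.4,"dz":0,"wx":0,"wy":0,"wz":0,"claw":0},{"dx":0,"dy":0,"dz":0,"wx":0,"wy":0,"wz":0,"claw":0}]'
python3 - <<'E'
from h import *
f=look("lens_square",save="w8")
for o in trays(f):print(o)
delta([.443,.0015,.0205])
E
```

```text
clock: 22.52
position: [0.4432, 0.0021, 0.1091]
tool_rot: [3.141, 0.0, -0.083]
force: [0.3, -0.7, 0.6]
grip_width: 0.0181
finger_force: 29.4
tcp [0.4438 0.0013 0.1092] [ 3.141  0.    -0.084] grip 0.017507360610380454
lens_square 0.7 [192. 203. 108.  89.]
 centroid 248.0 236.0 -> [0.4039 0.0052]
([468.3, 152.1, 48.8, 135.7, 72.4], [0.4598, 0.1254], 1.264)
([470.7, -0.6, 128.2, 149.6, -4.9], [0.4428, 0.0018], -0.086)
cm tool: dx -0.11 dy -0.05 dz 8.87
```

View pics/w8.png

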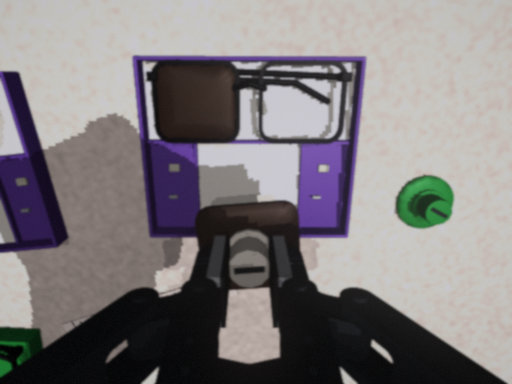

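The square lens hangs level at (248,230) and lines up with the empty square-tray well. Lowering it now.

```bash
python3 -m handwheel '[{"dx":-0.1,"dy":0,"dz":3,"wx":0,"wy":0,"wz":0,"claw":0},{"dx":0,"dy":0,"dz":3,"wx":0,"wy":0,"wz":0,"claw":0},{"dx":0,"dy":0,"dz":1.4,"wx":0,"wy":0,"wz":0,"claw":0},{"dx":0,"dy":0,"dz":0.8,"wx":0,"wy":0,"wz":0,"claw":0},{"dx":0,"dy":0,"dz":0.4,"wx":0,"wy":0,"wz":0,"claw":0},{"dx":0,"dy":0,"dz":0.2,"wx":0,"wy":0,"wz":0,"claw":0},{"dx":0,"dy":0,"dz":0.1,"wx":0,"wy":0,"wz":0,"claw":0},{"dx":0,"dy":0,"dz":0,"wx":0,"wy":0,"wz":0,"claw":0}]'
python3 -m handwheel '[{"dx":0,"dy":0,"dz":0,"wx":0,"wy":0,"wz":0,"claw":55},{"dx":0,"dy":0,"dz":0,"wx":0,"wy":0,"wz":0,"claw":55},{"dx":0,"dy":0,"dz":0,"wx":0,"wy":0,"wz":0,"claw":55},{"dx":0,"dy":0,"dz":-3,"wx":0,"wy":0,"wz":0,"claw":55},{"dx":0,"dy":0,"dz":-5,"wx":0,"wy":0,"wz":0,"claw":55},{"dx":0,"dy":0,"dz":-6,"wx":0,"wy":0,"wz":0,"claw":55},{"dx":0,"dy":0,"dz":0,"wx":0,"wy":0,"wz":0,"claw":55},{"dx":0,"dy":0,"dz":0,"wx":0,"wy":0,"wz":0,"claw":55}]'
python3 - <<'E'
from h import *
f=look("lens_square");block(f)
delta([.471,-.273,.16])
E
```

```text
clock: 23.62
position: [0.4426, 0.0018, 0.0206]
tool_rot: [-3.141, -0.0, -0.084]
force: [0.5, 0.2, -0.2]
grip_width: 0.0181
finger_force: 29.4
clock: 24.62
position: [0.4422, 0.0016, 0.1602]
tool_rot: [3.141, -0.0, -0.085]
force: [0.4, -0.1, -0.3]
grip_width: 0.0471
finger_force: 0.0
tcp [0.4419 0.0017 0.1596] [ 3.141e+00  1.000e-03 -8.400e-02] grip 0.04702286308571947
lens_square 0.65 [217. 149.  64.  53.]
 centroid 248.0 173.0 -> [0.44   0.0019]
 circle 248.5 174.5 13.4 exp 12.4 [0.4435 0.0012]
 circle 12.5 127.5 12.2 exp 12.4 [0.4984 0.1866]
 circle 408.5 190.5 12.2 exp 12.4 [ 0.418  -0.1332]
 circle 311.5 116.5 11.0 exp 12.4 [ 0.487  -0.0526]
cm tool: dx 5.22 dy 27.14 dz -0.07
```

```bash
python3 -m handwheel '[{"dx":1,"dy":5.2,"dz":0,"wx":0,"wy":0,"wz":0,"claw":55},{"dx":1,"dy":5.2,"dz":0,"wx":0,"wy":0,"wz":0,"claw":55},{"dx":1,"dy":5.2,"dz":0,"wx":0,"wy":0,"wz":0,"claw":55},{"dx":1,"dy":5.2,"dz":0,"wx":0,"wy":0,"wz":0,"claw":55},{"dx":0.8,"dy":4,"dz":0,"wx":0,"wy":0,"wz":0,"claw":55},{"dx":0.4,"dy":2.3,"dz":0,"wx":0,"wy":0,"wz":-0.068,"claw":55},{"dx":0,"dy":0,"dz":0,"wx":0,"wy":0,"wz":0,"claw":55},{"dx":0,"dy":0,"dz":0,"wx":0,"wy":0,"wz":0,"claw":55}]'
python3 - <<'E'
from h import *
f=look("lens_narrow");block(f,z=.031)
delta([.471,-.273,.0207])
E
```

```text
clock: 25.72
position: [0.4711, -0.2716, 0.1594]
tool_rot: [-3.14, 0.001, -0.016]
force: [0.6, 0.6, -0.2]
grip_width: 0.0472
finger_force: 0.0
tcp [ 0.4713 -0.2714  0.1597] [-3.141e+00  1.000e-03 -1.600e-02] grip 0.04693974077620191
lens_narrow 0.72 [219. 156.  62.  36.]
 centroid 250.0 173.0 -> [ 0.4689 -0.2732]
 circle 250.5 175.5 14.4 exp 12.6 [ 0.4723 -0.2734]
cm tool: dx -0.04 dy 0.15 dz 13.92
```

```bash
python3 -m handwheel '[{"dx":0,"dy":0.15,"dz":3.5,"wx":0,"wy":0,"wz":0,"claw":55},{"dx":0,"dy":0,"dz":4.5,"wx":0,"wy":0,"wz":0,"claw":55},{"dx":0,"dy":0,"dz":3.5,"wx":0,"wy":0,"wz":0,"claw":55},{"dx":0,"dy":0,"dz":1.5,"wx":0,"wy":0,"wz":0,"claw":55},{"dx":0,"dy":0,"dz":0.9,"wx":0,"wy":0,"wz":0,"claw":55},{"dx":0,"dy":0,"dz":0,"wx":0,"wy":0,"wz":0,"claw":0},{"dx":0,"dy":0,"dz":0,"wx":0,"wy":0,"wz":0,"claw":0},{"dx":0,"dy":0,"dz":0,"wx":0,"wy":0,"wz":0,"claw":0}]' 30
python3 -m handwheel '[{"dx":0,"dy":0,"dz":-1.5,"wx":0,"wy":0,"wz":0,"claw":0},{"dx":0,"dy":0,"dz":-3.5,"wx":0,"wy":0,"wz":0,"claw":0},{"dx":0,"dy":0,"dz":-4,"wx":0,"wy":0,"wz":0,"claw":0},{"dx":0,"dy":0,"dz":0,"wx":0,"wy":0,"wz":0.103,"claw":0},{"dx":0,"dy":0,"dz":0,"wx":0,"wy":0,"wz":0,"claw":0}]'
python3 - <<'E'
from h import *
delta([.6245,-.259,.0177])
E
```

```text
clock: 26.82
position: [0.4719, -0.2743, 0.0222]
tool_rot: [3.141, -0.001, -0.016]
force: [-1.3, 1.0, 7.0]
grip_width: 0.018
finger_force: 29.7
clock: 27.45
position: [0.4716, -0.2743, 0.1125]
tool_rot: [3.141, -0.001, -0.119]
force: [-1.2, 0.2, -0.1]
grip_width: 0.0182
finger_force: 29.3
cm tool: dx 15.00 dy -3.33 dz 9.48
```

```bash
python3 -m handwheel '[{"dx":2,"dy":-0.5,"dz":0,"wx":0,"wy":0,"wz":0,"claw":0},{"dx":5,"dy":-1.1,"dz":0,"wx":0,"wy":0,"wz":0,"claw":0},{"dx":5,"dy":-1.1,"dz":0,"wx":0,"wy":0,"wz":0,"claw":0},{"dx":2,"dy":-0.4,"dz":0,"wx":0,"wy":0,"wz":0,"claw":0},{"dx":1,"dy":-0.2,"dz":0,"wx":0,"wy":0,"wz":0,"claw":0},{"dx":0,"dy":0,"dz":0,"wx":0,"wy":0,"wz":0,"claw":0},{"dx":0,"dy":0,"dz":0,"wx":0,"wy":0,"wz":0,"claw":0}]'
python3 - <<'E'
from h import *
f=look("lens_narrow",save="w9")
for o in trays(f):print(o)
delta([.6245,-.259,.0192])
E
```

```text
clock: 28.32
position: [0.6232, -0.2597, 0.1114]
tool_rot: [3.141, 0.001, -0.119]
force: [0.6, -0.4, -0.5]
grip_width: 0.0181
finger_force: 29.4
tcp [ 0.6233 -0.2597  0.1115] [ 3.141  0.    -0.12 ] grip 0.017746035606839478
lens_narrow 0.58 [193. 216. 113.  72.]
 centroid 246.0 244.0 -> [ 0.5759 -0.2525]
([644.0, -95.1, 29.0, 102.8, 70.3], [0.6346, -0.1215], 1.227)
([652.9, -263.2, 127.6, 149.8, -6.8], [0.6251, -0.2599], -0.119)
cm tool: dx 0.09 dy -0.08 dz 9.23
```

View pics/w9.png

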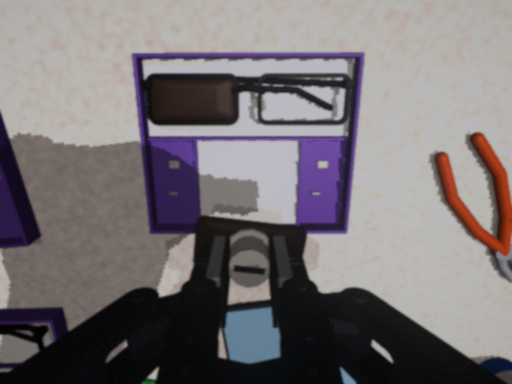

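The narrow lens is level at (248,230), over the empty narrow-tray well. Lowering it now.

```bash
python3 -m handwheel '[{"dx":0.1,"dy":0,"dz":3,"wx":0,"wy":0,"wz":0,"claw":0},{"dx":0,"dy":0,"dz":3.2,"wx":0,"wy":0,"wz":0,"claw":0},{"dx":0,"dy":0,"dz":1.5,"wx":0,"wy":0,"wz":0,"claw":0},{"dx":0,"dy":0,"dz":0.8,"wx":0,"wy":0,"wz":0,"claw":0},{"dx":0,"dy":0,"dz":0.4,"wx":0,"wy":0,"wz":0,"claw":0},{"dx":0,"dy":0,"dz":0.2,"wx":0,"wy":0,"wz":0,"claw":0},{"dx":0,"dy":0,"dz":0.1,"wx":0,"wy":0,"wz":0,"claw":0},{"dx":0,"dy":0,"dz":0,"wx":0,"wy":0,"wz":0,"claw":0}]'
python3 -m handwheel '[{"dx":0,"dy":0,"dz":0,"wx":0,"wy":0,"wz":0,"claw":55},{"dx":0,"dy":0,"dz":0,"wx":0,"wy":0,"wz":0,"claw":55},{"dx":0,"dy":0,"dz":0,"wx":0,"wy":0,"wz":0,"claw":55},{"dx":0,"dy":0,"dz":-3,"wx":0,"wy":0,"wz":0,"claw":55},{"dx":0,"dy":0,"dz":-5,"wx":0,"wy":0,"wz":0,"claw":55},{"dx":0,"dy":0,"dz":-6,"wx":0,"wy":0,"wz":0,"claw":55},{"dx":-5,"dy":3,"dz":-2,"wx":0,"wy":0,"wz":0,"claw":55},{"dx":0,"dy":0,"dz":0,"wx":0,"wy":0,"wz":0,"claw":55}]'
python3 - <<'E'
from h import *
f=look("lens_narrow");block(f)
g=optics.grab_frame("scene");cv2.imwrite("pics/s9.png",cv2.resize(g["frame"][140:340,110:390],(800,571),interpolation=cv2.INTER_CUBIC))
E
```

```text
clock: 29.42
position: [0.6254, -0.2593, 0.0196]
tool_rot: [3.142, -0.0, -0.119]
force: [0.5, 0.6, -0.3]
grip_width: 0.0183
finger_force: 29.4
clock: 30.42
position: [0.5694, -0.2864, 0.1817]
tool_rot: [3.139, -0.001, -0.124]
force: [0.5, -0.5, -0.2]
grip_width: 0.0469
finger_force: 0.0
tcp [ 0.571  -0.2847  0.1806] [ 3.14e+00 -1.00e-03 -1.22e-01] grip 0.04722996968422806
 circle 1.5 314.5 12.4 exp 11.5 [ 0.4464 -0.013 ]
 circle 212.5 111.5 12.4 exp 11.5 [ 0.624  -0.2629]
```

View pics/s9.png

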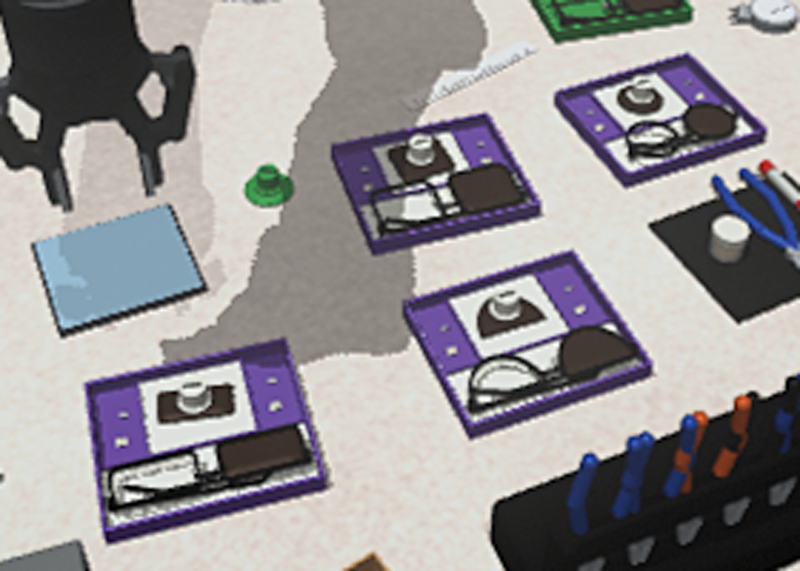

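All four lenses lie flat, block up, in matching trays: narrow (195,400), half-moon (505,310), square (420,158) and round (640,97). The gripper is clear.

```bash
python3 -c "from workcell import job_done; print(job_done())"
```

```text
the job is handed in; nothing more can be done
None
```

The job is handed in at about 30 s of the 141 s allowed: by the last camera picture, all four lenses lie flat, block up, in the wells of their matching trays with the gripper clear; the hand-in gave back no verdict.

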